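# Index the pill organizer's window one hole along

## Robot

A 6-joint arm with a two-finger parallel gripper is mounted at the origin on the work surface. World frame = base frame: x ahead of the robot, y to its left, z up, the work surface at z = 0. Lengths are in mm, angles in rad, forces in N, time in s.
With the tool pointing down it reaches from about 275 to 750 mm from the base axis. Payload 10.2 kg.
Tool frame: the origin (TCP) lies at the very end of the fingers, on their centre line; the grasp point (between the pads) lies 19 mm behind it; z points along the fingers, y is the line along which they close (so a half turn about z gives the same grasp; the last joint's range is limited). The gripper opens to 85 mm and grips with 20 to 120 N. Pads are 22 mm wide; open, the fingers measure 114 mm over their backs; the gripper's body (76 mm by 85 mm) begins 54 mm behind the grasp point. The pads swing forward as they close: fully open they stand 13 mm farther back than shut.
Start: joints at [1.114, 0.313, 1.498, -0, 1.331, -0.223], TCP at [121.642, 510.719, 197.694] pointing down, gripper open.
Joint ranges: [-2.94, 2.94], [-0.97, 2.17], [0.19, 2.56], [-1.23, 4.37], [0.02, 3.11], [-2.88, 2.88]. Speed limits (rad/s): [2.39, 2.39, 3.01, 3.14, 3.14, 3.14].

## Interface

Orientations are given as a unit quaternion [w, x, y, z].
In Python, from rig import * gives the robot as it stands. The module is installed in compiled form; this text tells all that it offers.
- The arm moves only by the shell command python3 -m crank 'ROWS' [FORCE]. ROWS is JSON, a list that holds one entry, the list of rows, each a list of 7 numbers: the shift along the tool's x, y, z in units of 25 mm (1.0 is 25 mm), then the turn, a rotation vector about the tool's x, y, z in units of 8 degrees (1.0 is 8 degrees), then the finger opening in mm, from 0 to 85.4. A call has exactly 8 rows; each row shifts and turns the commanded pose from where the row before left it, along the tool's axes as they then stand; what a row does not reach is not made up. A row lasts 1/10 s, in which the tool goes at most 50 mm and 8.59 degrees, less where a joint would pass 70% of its speed; a pose out of reach is approached as far as the arm can. A call is refused whole if a number of a shift passes 1 or a number of a turn 1, either way. A call with a gripper value outside its range is refused whole. The fingers move at their own pace and stop on an object; FORCE is the grip in N (left out, the last holds). Time passes only in rows, so rows that do not move let the fingers close, or fill a call up. It gives the time, the measured TCP pose, the force, the opening and the grip force at its end, in the units of the state.
- sense(): the state, without advancing time (a new reading comes with each control period).
- capture(name): name is "scene" or "side" or "wrist"; returns the picture (384x512x3 uint8, blue, green, red); there is no depth.
- camera_model(name): a dict with "fx", "fy", "cx", "cy" (pixels), "world_from_camera" (4x4, takes a point from camera to world coordinates); the wrist camera has in their place "T_tool_cam" (4x4, takes a point from camera to tool coordinates, whose origin is the TCP and whose axes are the flange's). Camera axes: x right, y up, looking along -z (the intrinsics and any distortion apply to the point x, -y, -z); pixel columns grow to the right and rows downward; lengths in mm; the calibration is good to about 2 mm. A picture is of the moment at which its call begins: read the wrist's pose just before it. camera_model takes no time and is no camera call.
- finish_job(): hands the job in; it is judged then, once.
The state is a dict: "time_s": time; "joints": joint angles; "dq": joint speeds; "tau": joint torques, N m; "eef_pos": TCP position; "ee_rot": TCP orientation; "force": force on the tool from outside, world axes, zero at the start; "wrist_torque": the same for the moment, N m; "grip_width": opening from 0.0 (shut) to 1.0 (fully open); "grip_force": force on a finger pad.
Only numpy, scipy, OpenCV 4.12 (cv2) and the standard library are available. Lean on these libraries where they do the work, as an engineer would, in place of code of your own. Each camera call takes 0.05 s, during which the arm holds its last target. There are 200 camera calls.

## Task

The blue window of the weekly pill organizer is at its rest position: pull up its red spring knob, slide the window along its rail towards the black cup to the first hole on that side, and let the pin snap fully home there. Where that hole lies cannot be seen, so find it by feel and never force the pin hard, neither sideways nor down. Leave the other things where they stand and take the gripper off the knob when done.

Things in the scene. Friction and masses are not known exactly. Their poses are not given: they have to be found in the camera images.
- organizer: Weekly pill organizer, fixed, 240 mm long (y). Origin: centre of the underside of its aluminium rail, on the board's top; x across, y along the rail, z up. Rail: channel 28 mm wide, 30 mm high, centred on x = 0. The row of seven clear lidded compartments, 26 mm high, lies beside it at x = 20 to 64 mm.
- rail_mid (a point): Middle of the rail's top, 30 mm above the organizer's origin. Hidden inside: an index strip, the same both ways from its own middle: rest slot to 16 mm, solid to 28, first hole 28 to 36 (centre 32), solid to 60, second hole to 68, solid on. The strip's middle is fixed but up to 7.5 mm off along y. The 6 mm flat-ended pin stops at a slot end 13 mm from the strip's middle, 19 mm short of the hole.
- window (a joint): Position of the blue window slide along the rail (organizer y), m; 0 = pin over the organizer's origin, range -0.075 to 0.075. It starts with its pin down in the rest slot, where it slides (friction about 2 N; 3 to 4 N with the pin riding on the solid strip) until the pin meets a slot end. The first hole is met at 0.024 to 0.040 towards +y, or -0.024 to -0.040 towards -y.
- window_mark (a point): Centre of the top of the blue window slide's saddle, under the knob. The saddle is 34 mm (x) by 46 mm (y) and its top lies 41 mm above the organizer's origin; a blue frame 5 mm thick reaches from it over one compartment (+x).
- plunger (a joint): How far the red knob with its pin is pulled up, m: 0 = pin fully home in hole or slot, about 0.0075 = pin standing on the solid strip, clear above that, stop at 0.013. Spring pulls down 3.5 N at 0, 6.5 N at 0.0075, 8.5 N at 0.013. Let go over the solid part, the pin stands on the strip and drops in when the slide is pushed over a hole.
- knob_top (a point): Centre of the top face of the red knob, an upright cylinder 20 mm in diameter and 22 mm high (its underside 7 mm above the saddle when home), top 70 mm above the organizer's origin when home. It moves with the slide and with the plunger. Pushing the knob sideways moves the slide.
- board: Square bamboo trivet board, 320 x 320 x 18 mm, fixed; origin at the centre of its underside. Carries the organizer, cup, jar and splitter.
- cup: Matte black ceramic cup, 68 mm across, 75 mm high, loose; origin at the centre of its underside. It stands near one end of the compartments, at the organizer's +y or -y side: that side is the way to slide.
- jar: Short glass jar with an empty dosing cup in it, 64 mm across, 52 mm high, loose, at the other end; origin at the centre of its underside.
- splitter: Stainless steel pill splitter, 40 x 85 x 19 mm, loose, on the board on the rail's side (-x) of the organizer; origin at the centre of its underside.
- pill_bottle: Amber pill bottle, 44 mm across, 75 mm high, loose on the mat.
- bowl: Small blue bowl, 100 mm across, 45 mm high, loose on the mat.
- thermometer: White thermometer case, 130 x 32 x 16 mm, loose on the mat.
- tea_caddy: Copper tea caddy, 64 mm across, 90 mm high, loose on the mat.

How it is judged (in metres and radians):
On the way, in this order (a step that is already met when the one before it is completed fails the run):
1. the knob is pulled up so that the pin leaves the rest slot (value of joint plunger above 0.0065 m), for 0.1 s.
2. the pin is home in the first hole on the black cup's side (value of joint plunger below 0.002 m and ((y of cup in the frame of organizer above 0 m and value of joint window between 0.022 and 0.042 m) or (y of cup in the frame of organizer below 0 m and value of joint window between -0.042 and -0.022 m))), for 0.3 s.
At the end, for the whole second after the job is handed in: The plunger is home (pulled up less than 2 mm) with the window slide at rest 22 to 42 mm from the organizer's middle on the black cup's side, which is only possible with the pin in the first hole there (all of step 2 and velocity of joint window between -0.005 and 0.005 m/s); the robot touches nothing.
It fails at once if the pin is forced against the index strip with more than 20 N (contact force between plunger and organizer above 20 N).
It fails at once if a bystander is shifted by more than 20 mm (distance of any of cup, jar, splitter, pill_bottle, bowl, thermometer, tea_caddy from where it was at the start of the episode above 0.02 m).
It fails at once if the cup or the jar is tipped by more than 0.3 rad (angle between any of cup, jar's own z axis and vertical above 0.3 rad).
It also fails if it takes over 38 s, if anything falls off the work surface, if the arm or the gripper's body presses on something with over 40 N, if the wrist force passes 120 N, or if a joint passes its speed limit or range.

## Working session

There is one attempt and no reset: what is moved stays moved. The work goes in short steps, Python scripts to look and compute and a shell command to move; the robot and the scene stay as the last step left them, time stands still between calls to the robot, and variables do not carry over. Pictures are saved under pics/ and viewed, at most 10 in all, crops included, and the job is handed in when it is done.

```bash
mkdir -p pics
python3 - <<'E'
from rig import *
import cv2,numpy as np
np.set_printoptions(precision=3,suppress=True)
a=capture("scene");b=capture("side")
cv2.imwrite("pics/scene0.png",a);cv2.imwrite("pics/side0.png",b)
s=sense();print(s)
for n in("scene","side","wrist"):print(n,camera_model(n))
E
```

```text
{'time_s': 0.1, 'joints': array([ 1.114,  0.313,  1.498, -0.   ,  1.331, -0.223]), 'dq': array([-0.001, -0.001, -0.003,  0.001,  0.   , -0.001]), 'tau': array([  0.004, -41.29 , -26.014,  -0.   ,   0.003,  -0.   ]), 'eef_pos': array([121.516, 510.452, 197.169]), 'ee_rot': array([-0.   ,  0.117,  0.993, -0.001]), 'force': array([-0.93 ,  0.916,  0.064]), 'wrist_torque': array([ 0.015, -0.05 , -0.006]), 'grip_force': 0.0, 'grip_width': 0.9986276906670166}
scene {'fx': 482.4757571734607, 'fy': 482.4757571734607, 'cx': 248.54806639902316, 'cy': 187.73649672825445, 'world_from_camera': array([[   0.811,   -0.45 ,    0.374, 1093.135],
       [   0.585,    0.629,   -0.513, -748.131],
       [  -0.004,    0.634,    0.773, 1194.15 ],
       [   0.   ,    0.   ,    0.   ,    1.   ]])}
side {'fx': 352.17765450311, 'fy': 352.17765450311, 'cx': 252.0032365220237, 'cy': 195.65119749123315, 'world_from_camera': array([[   0.732,    0.457,   -0.506,   93.609],
       [  -0.682,    0.504,   -0.53 , -505.492],
       [   0.013,    0.733,    0.68 ,  728.627],
       [   0.   ,    0.   ,    0.   ,    1.   ]])}
wrist {'fx': 276.26402609416056, 'fy': 276.26402609416056, 'cx': 254.6275933242027, 'cy': 187.4751538883445, 'T_tool_cam': array([[   0.001,    0.959,    0.284,   72.637],
       [   1.   ,   -0.001,   -0.002,    0.064],
       [  -0.001,    0.284,   -0.959, -175.081],
       [   0.   ,    0.   ,    0.   ,    1.   ]])}
```

View pics/scene0.png

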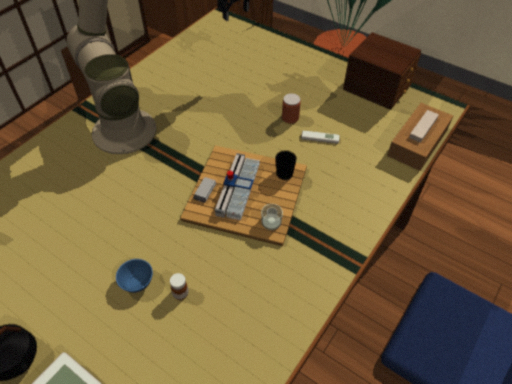

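View pics/side0.png

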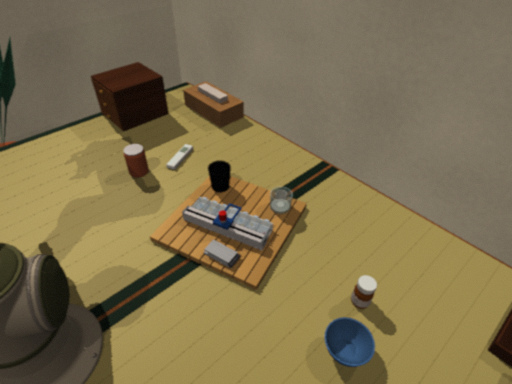

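The scene view shows the organizer on the board with the red knob at about (230,176), the black cup at (286,165) and the jar at (271,216). In the side view the knob is at (222,214), the cup at (220,176) and the jar at (282,200). Next I'll triangulate the knob and look at crops.

```bash
cat > h.py <<'E'
import cv2,numpy as np
from rig import *
np.set_printoptions(precision=1,suppress=True)
def ray(n,u,v,T=None):
    m=camera_model(n);W=m["world_from_camera"] if T is None else T
    d=np.array([(u-m["cx"])/m["fx"],-(v-m["cy"])/m["fy"],-1.]);d=W[:3,:3]@d
    return W[:3,3],d/np.linalg.norm(d)
def plane(n,u,v,z,T=None):
    o,d=ray(n,u,v,T);return o+d*(z-o[2])/d[2]
def tri(r):
    A=sum(np.eye(3)-np.outer(d,d) for o,d in r);b=sum((np.eye(3)-np.outer(d,d))@o for o,d in r)
    return np.linalg.solve(A,b)
def red(im,box):
    x0,y0,x1,y1=box;h=cv2.cvtColor(im,cv2.COLOR_BGR2HSV)
    m=(((h[...,0]<6)|(h[...,0]>172))&(h[...,1]>170)&(h[...,2]>70))
    k=np.zeros_like(m);k[y0:y1,x0:x1]=1;ys,xs=np.nonzero(m&k);return xs.mean()+0.,ys.mean(),len(xs),xs.min(),xs.max(),ys.min(),ys.max()
E
python3 - <<'E'
from h import *
a=cv2.imread("pics/scene0.png");b=cv2.imread("pics/side0.png")
ra=red(a,(215,160,250,190));rb=red(b,(205,200,240,230));print(ra,rb)
p=tri([ray("scene",*ra[:2]),ray("side",*rb[:2])]);print("knob",p, plane("scene",*ra[:2],77),plane("side",*rb[:2],77))
ca=cv2.resize(a[140:245,175:315],None,fx=4,fy=4,interpolation=cv2.INTER_CUBIC)
cb=cv2.resize(b[150:290,145:310],None,fx=4,fy=4,interpolation=cv2.INTER_CUBIC)
ca=cv2.copyMakeBorder(ca,0,0,0,0,cv2.BORDER_CONSTANT)
cv2.imwrite("pics/ca.png",ca);cv2.imwrite("pics/cb.png",cb)
E
```

```text
(np.float64(229.89285714285714), np.float64(173.25), 28, np.int64(227), np.int64(233), np.int64(171), np.int64(176)) (np.float64(222.0810810810811), np.float64(213.86486486486487), 37, np.int64(219), np.int64(225), np.int64(211), np.int64(220))
knob [474.1   4.   78.1] [473.2   5.8  77. ] [474.5   3.8  77. ]
```

View pics/ca.png

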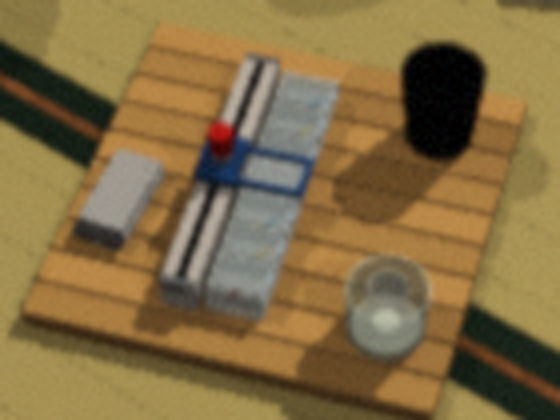

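View pics/cb.png

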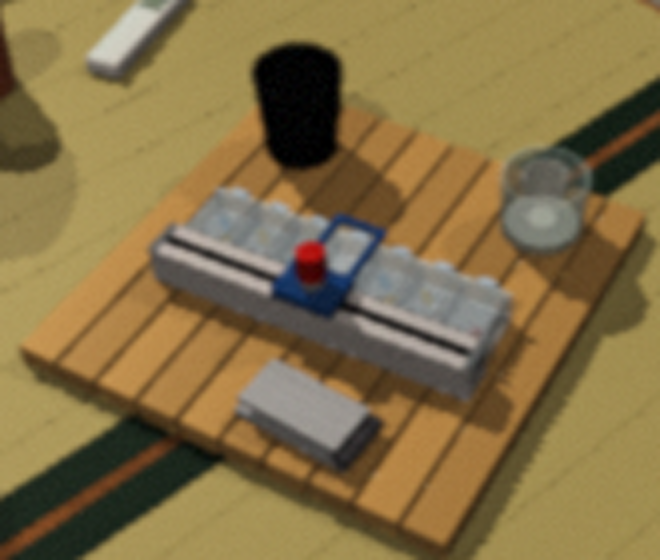

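In the scene crop the rail slot runs from about (264,62) to (182,275), with the cup at the upper end. In the side crop it runs from (170,237) to (470,350). Compartments lie on the cup/jar side.

Run:
```python
from h import *
A=plane("scene",175+264/4,140+62/4,48);B=plane("scene",175+182/4,140+275/4,48)
C=plane("side",145+170/4,150+237/4,48);D=plane("side",145+470/4,150+350/4,48)
for p,q in((A,B),(C,D)):
    d=p-q;print(p,q,np.linalg.norm(d),np.degrees(np.arctan2(d[1],d[0])),(p+q)/2)
cup=plane("scene",175+441/4,140+135/4,18);print("cup~",cup)
s=sense();q=s['ee_rot'];from scipy.spatial.transform import Rotation as R
print(R.from_quat(np.r_[q[1:],q[0]]).as_matrix(),s['time_s'])
```

```text
[440.2 107.4  48. ] [ 518.9 -102.2   48. ] 223.8146116986733 110.56989565899687 [479.5   2.6  48. ]
[433.1 103.   48. ] [ 514.1 -106.1   48. ] 224.2896885320474 111.17008033537799 [473.6  -1.5  48. ]
cup~ [587.2 147.8  18. ]
[[-1.   0.2 -0. ]
 [ 0.2  1.  -0. ]
 [ 0.  -0.  -1. ]] 0.1
```

The cup is at organizer +y, about (-0.355, 0.935) in world. The knob is near (474, 4.5). I'll grip along the rail axis, which makes the tool yaw +34.3° about world z. First move: travel above the knob, then turn.

```bash
python3 -m crank '[[[-0.5,-0.45,0,0,0,0,44],[-0.97,-0.864,0,0,0,0,44],[-0.97,-0.864,0,0,0,0,44],[-0.97,-0.864,0,0,0,0,44],[-0.97,-0.864,0,0,0,0,44],[-0.97,-0.864,0,0,0,0,44],[-0.97,-0.864,0,0,0,0,44],[-0.97,-0.864,0,0,0,0,44]]]' 30
python3 -m crank '[[[-0.97,-0.864,0,0,0,0,44],[-0.97,-0.864,0,0,0,0,44],[-0.97,-0.864,0,0,0,0,44],[-0.97,-0.864,0,0,0,0,44],[-0.97,-0.864,0,0,0,0,44],[-0.97,-0.864,0,0,0,0,44],[-0.97,-0.864,0,0,0,0,44],[-0.97,-0.864,0,0,0,0,44]]]'
python3 -m crank '[[[-0.97,-0.864,0,0,0,0,44],[-0.97,-0.864,0,0,0,0,44],[-0.97,-0.864,0,0,0,-0.85,44],[-0.5,-0.44,0,0,0,-0.85,44],[0,0,0,0,0,-0.85,44],[0,0,0,0,0,-0.85,44],[0,0,0,0,0,-0.89,44],[0,0,0,0,0,0,44]]]'
python3 - <<'E'
from h import *
from scipy.spatial.transform import Rotation as R
s=sense();q=s['ee_rot'];M=R.from_quat(np.r_[q[1:],q[0]]).as_matrix();print(M.round(3),s['eef_pos'],s['time_s'],s['force'])
np.save("pose.npy",np.vstack([M,s['eef_pos']]))
im=capture("wrist");cv2.imwrite("pics/w1.png",im)
E
```

```text
time_s: 0.9
eef_pos: [261.7, 309.2, 197.5]
ee_rot: [-0.0, 0.117, 0.993, -0.0]
force: [0.0, 0.9, 0.0]
grip_width: 0.517
grip_force: 0.0
time_s: 1.7
eef_pos: [410.4, 96.2, 197.5]
ee_rot: [-0.0, 0.117, 0.993, 0.0]
force: [0.4, 0.1, 1.2]
grip_width: 0.521
grip_force: 0.0
time_s: 2.5
eef_pos: [476.7, 5.2, 197.4]
ee_rot: [-0.0, -0.182, 0.983, 0.0]
force: [0.5, 0.2, -0.0]
grip_width: 0.514
grip_force: 0.0
[[-0.9 -0.4 -0. ]
 [-0.4  0.9  0. ]
 [ 0.   0.  -1. ]] [476.7   5.2 197.4] 2.5 [ 0.5  0.2 -0. ]
```

View pics/w1.png

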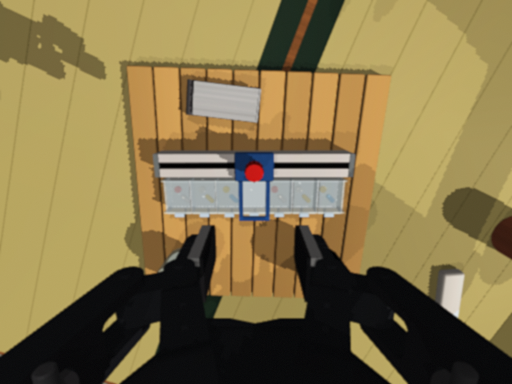

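The wrist view shows the rail horizontal in the image, so the yaw is good. The knob is at (254,172), the rail ends are near (157,165) and (352,165), and the jar shows at left.

Run:
```python
from h import *
P=np.load("pose.npy");M,p=P[:3],P[3]
T=np.eye(4);T[:3,:3]=M;T[:3,3]=p;W=T@camera_model("wrist")["T_tool_cam"]
im=cv2.imread("pics/w1.png");r=red(im,(230,150,280,200));print(r)
k=plane("wrist",*r[:2],84,W);print("knob",k)
hs=cv2.cvtColor(im,cv2.COLOR_BGR2HSV);m=cv2.inRange(hs,(105,120,40),(130,255,255));ys,xs=np.nonzero(m[140:182,225:285]);print("saddle",xs.min()+225,xs.max()+225)
sad=plane("wrist",(xs.min()+xs.max())/2+225.,165,59,W)
g=cv2.cvtColor(im,cv2.COLOR_BGR2GRAY)
print(g[158,145:170],g[158,340:362])
e=plane("wrist",157,165.5,48,W),plane("wrist",352,165.5,48,W);print(e,np.linalg.norm(e[0]-e[1]))
for n,q in(("knob-tcp",k-p),("saddle-tcp",sad-p),("mid-tcp",(e[0]+e[1])/2-p)):print(n,q@M)
d=e[1]-e[0];print(np.degrees(np.arctan2(d[1],d[0])))
```

```text
(np.float64(253.71955719557195), np.float64(171.57564575645756), 271, np.int64(245), np.int64(262), np.int64(162), np.int64(180))
knob [472.6   3.2  84. ]
saddle 234 274
[ 94  95  95  95  95  95  95 100 107 112 111 110 119 151 186 198 199 199
 198 199 199 199 199 199 198] [204 204 205 206 206 206 207 207 199 170 133 117 115 115 107 101 126 155
 164 165 164 165]
(array([ 515. , -104.5,   48. ]), array([431.3, 113.5,  48. ])) 233.45191012704015
knob-tcp [  4.5  -0.3 113.4]
saddle-tcp [  6.4  -0.1 138.4]
mid-tcp [  3.5   0.6 149.4]
111.01379370819623
```

```bash
python3 -m crank '[[[0.16,0,0.75,0,0,0,44],[0,0,0.9,0,0,0,44],[0,0,0.9,0,0,0,44],[0,0,0.9,0,0,0,44],[0,0,0.8,0,0,0,44],[0,0,0.6,0,0,0,44],[0,0,0.4,0,0,0,44],[0,0,0.05,0,0,0,44]]]'
python3 - <<'E'
from h import *
print(sense()['eef_pos'],sense()['force']);cv2.imwrite("pics/w2.png",capture("wrist"))
E
```

```text
time_s: 3.35
eef_pos: [472.6, 3.9, 64.3]
ee_rot: [-0.001, -0.181, 0.984, 0.0]
force: [0.1, -0.1, 0.2]
grip_width: 0.517
grip_force: 0.0
[472.6   3.9  64.3] [ 0.1 -0.1  0.2]
```

View pics/w2.png

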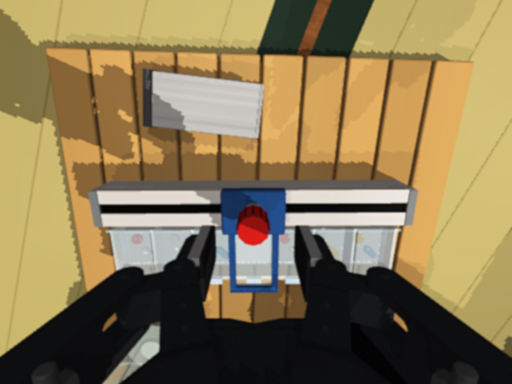

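The knob at (253,224) lies centred between the fingertips at (205,235) and (303,235). I'll close with a moderate grip.

```bash
python3 -m crank '[[[0,0,0,0,0,0,30],[0,0,0,0,0,0,24],[0,0,0,0,0,0,20],[0,0,0,0,0,0,16],[0,0,0,0,0,0,16],[0,0,0,0,0,0,16],[0,0,0,0,0,0,16],[0,0,0,0,0,0,16]]]' 40
python3 -m crank '[[[0,0.04,0,0,0,0,16],[0,0.04,0,0,0,0,16],[0,0.04,0,0,0,0,16],[0,0.04,0,0,0,0,16],[0,0.04,0,0,0,0,16],[0,0,0,0,0,0,16],[0,0,0,0,0,0,16],[0,0,0,0,0,0,16]]]'
python3 -c "
from h import *
s=sense();print(s['force']@[-.358,.934,0],s['force'])"
```

```text
time_s: 4.2
eef_pos: [473.1, 3.7, 65.2]
ee_rot: [-0.0, -0.182, 0.983, 0.0]
force: [0.1, 0.3, -0.1]
grip_width: 0.181
grip_force: 0.0
time_s: 5.0
eef_pos: [471.4, 8.4, 65.2]
ee_rot: [0.0, -0.182, 0.983, -0.0]
force: [-0.8, -0.5, -0.0]
grip_width: 0.187
grip_force: 0.0
-0.22772336554170874 [-0.8 -0.5 -0. ]
```

Run:
```python
from h import *
from scipy.spatial.transform import Rotation as R
def W(pos,q):
    T=np.eye(4);T[:3,:3]=R.from_quat(np.r_[q[1:],q[0]]).as_matrix();T[:3,3]=pos;return T,T@camera_model("wrist")["T_tool_cam"]
T,w=W(np.array([472.6,3.9,64.3]),np.array([-.001,-.181,.984,0]))
im=cv2.imread("pics/w2.png");r=red(im,(220,190,290,260));print(r)
hs=cv2.cvtColor(im,cv2.COLOR_BGR2HSV)
for v in((r[5]+r[6])/2.,r[6]-17.):
    print((plane("wrist",(r[3]+r[4])/2,v,88,w)-T[:3,3])@T[:3,:3])
s=sense();print(s['grip_width'],s['eef_pos'])
cv2.imwrite("pics/w3.png",capture("wrist"))
```

```text
(np.float64(252.8018223234624), np.float64(226.5364464692483), 878, np.int64(237), np.int64(268), np.int64(206), np.int64(244))
[  4.2  -0.8 -23.7]
[  2.9  -0.8 -23.7]
0.18667085296818012 [471.4   8.4  65.2]
```

View pics/w3.png

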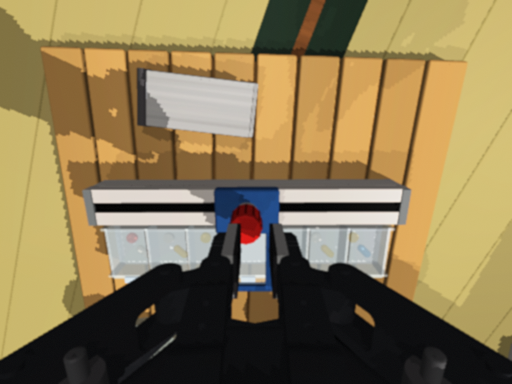

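The fingers closed to 16 mm with no contact. The knob at (246,222) stayed put, with the finger ends at about (238,228) and (271,228). I'll check their relative height with a combined side and wrist zoom.

Run:
```python
from h import *
b=capture("side");a=capture("scene");w=cv2.imread("pics/w3.png")
z=lambda i,x,y,s,f:cv2.resize(i[y:y+s,x:x+s],(f,f),interpolation=cv2.INTER_CUBIC)
o=np.hstack([z(w,195,180,100,400),z(b,185,170,70,400)]);cv2.imwrite("pics/z1.png",np.clip(o*1.6,0,255))
```

```text
[ WARN:0@3.699] global loadsave.cpp:1063 imwrite_ Unsupported depth image for selected encoder is fallbacked to CV_8U.
```

View pics/z1.png

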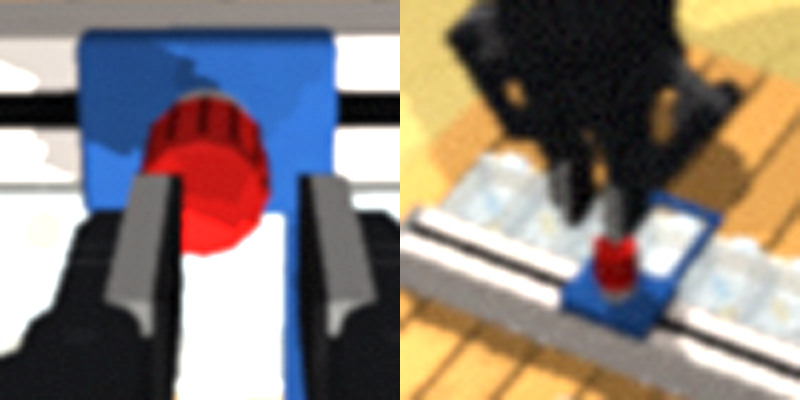

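The zoom shows both fingertips above the knob's top face, the pads ending around z≈88. I'll work out the height from the pixels.

Run:
```python
from h import *
def proj(n,P):
    m=camera_model(n);w=m["world_from_camera"];c=np.linalg.inv(w)@np.r_[P,1]
    return m["cx"]+m["fx"]*c[0]/-c[2],m["cy"]-m["fy"]*c[1]/-c[2]
s=np.array([-.358,.934,0])
for z in(65,75,85,95,105):
    p=np.array([471.4,8.4,z]);print(z,np.array([proj("side",p+8*s),proj("side",p-8*s)]).ravel())
print("seen side tips 214.8,208.5 / 223,211.5")
print("knobtop",proj("side",[472.1,4.4,88]))
m=camera_model("wrist");T=np.linalg.inv(m["T_tool_cam"])
for h in(0,10,20,30,40):
  for x in(11,):
    o=[]
    for y in(-8,8):
        c=T@np.array([x,y,-h,1]);o+=[m["cx"]+m["fx"]*c[0]/-c[2],m["cy"]-m["fy"]*c[1]/-c[2]]
    print(h,np.array(o))
```

```text
65 [217.5 215.7 222.9 217.7]
75 [217.3 213.  222.7 215. ]
85 [217.1 210.3 222.6 212.3]
95 [216.9 207.5 222.4 209.6]
105 [216.7 204.7 222.2 206.7]
seen side tips 214.8,208.5 / 223,211.5
knobtop (np.float64(220.9839198833526), np.float64(211.18216347538893))
0 [242.  201.  265.9 201. ]
10 [241.4 206.2 266.5 206.3]
20 [240.6 212.1 267.2 212.1]
30 [239.8 218.6 268.  218.6]
40 [238.9 226.  268.9 226. ]
```

The visible tips sit about 20–25 mm higher than the reported TCP, which matches why they missed the knob. I'll open to 34, recentre (-5 mm in y), and go down 18 mm gently, watching the force.

```bash
python3 -m crank '[[[0.1,-0.1,0,0,0,0,34],[0,-0.1,0,0,0,0,34],[0,0,0,0,0,0,34],[0,0,0.1,0,0,0,34],[0,0,0.15,0,0,0,34],[0,0,0.15,0,0,0,34],[0,0,0,0,0,0,34],[0,0,0,0,0,0,34]]]'
python3 -m crank '[[[0,0,0.08,0,0,0,34],[0,0,0.08,0,0,0,34],[0,0,0.06,0,0,0,34],[0,0,0.06,0,0,0,34],[0,0,0.04,0,0,0,34],[0,0,0,0,0,0,34],[0,0,0,0,0,0,34],[0,0,0,0,0,0,34]]]'
```

```text
time_s: 5.95
eef_pos: [470.8, 2.9, 55.1]
ee_rot: [-0.0, -0.182, 0.983, 0.0]
force: [-1.0, 0.7, -1.0]
grip_width: 0.398
grip_force: 0.0
time_s: 6.75
eef_pos: [470.9, 2.8, 47.2]
ee_rot: [0.0, -0.182, 0.983, -0.0]
force: [-0.3, 0.1, 0.5]
grip_width: 0.396
grip_force: 0.0
```

```bash
python3 -m crank '[[[0,0,0,0,0,0,28],[0,0,0,0,0,0,24],[0,0,0,0,0,0,20],[0,0,0,0,0,0,14],[0,0,0,0,0,0,14],[0,0,0,0,0,0,14],[0,0,0,0,0,0,14],[0,0,0,0,0,0,14]]]' 40
python3 - <<'E'
from h import *
w=capture("wrist");z=cv2.resize(w[170:270,195:315],(720,600),interpolation=cv2.INTER_CUBIC)
cv2.imwrite("pics/w4.png",np.clip(z*1.6,0,255).astype(np.uint8));print(sense())
E
```

```text
time_s: 7.55
eef_pos: [471.0, 2.7, 47.4]
ee_rot: [0.0, -0.182, 0.983, -0.0]
force: [-0.9, -0.9, 5.8]
grip_width: 0.204
grip_force: 39.1
{'time_s': 7.6, 'joints': array([-0.2,  0.4,  1.8, -0. ,  0.9, -2.2]), 'dq': array([-0., -0.,  0., -0.,  0., -0.]), 'tau': array([  0.7, -36.2, -18.7,   0.3,  -0. ,  -0. ]), 'eef_pos': array([471. ,   2.7,  47.4]), 'ee_rot': array([ 0. , -0.2,  1. , -0. ]), 'force': array([-0.4, -1.6,  6.1]), 'wrist_torque': array([-0.3,  0.1, -0. ]), 'grip_force': 39.13037180900574, 'grip_width': 0.20171763065274922}
```

View pics/w4.png

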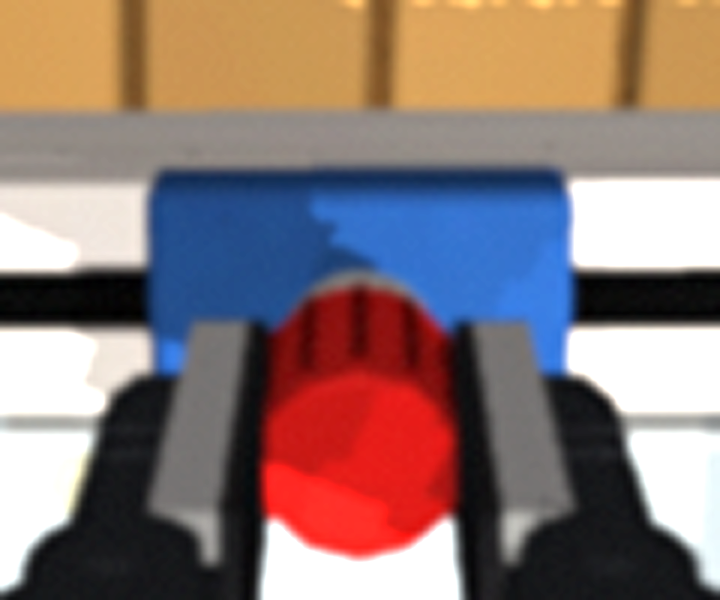

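Gripped now: the knob is between the pads with 39 N grip. Next I'll slide within the rest slot towards +y to feel the slot end.

```bash
python3 -m crank '[[[0,0,-0.02,0,0,0,14],[0,0.03,0,0,0,0,14],[0,0.03,0,0,0,0,14],[0,0.03,0,0,0,0,14],[0,0.03,0,0,0,0,14],[0,0.03,0,0,0,0,14],[0,0,0,0,0,0,14],[0,0,0,0,0,0,14]]]'
cat > f.py <<'E'
from h import *
s=sense();u=np.array([-.358,.934,0]);print("y",(s['eef_pos']-[471,2.7,47.4])@u,"z",s['eef_pos'][2],"Fy",s['force']@u,"Fz",s['force'][2],"grip",s['grip_force'],s['grip_width'],s['time_s'])
E
python3 f.py
```

```text
time_s: 8.4
eef_pos: [469.4, 6.5, 47.6]
ee_rot: [-0.0, -0.182, 0.983, 0.0]
force: [1.9, -0.6, -1.0]
grip_width: 0.197
grip_force: 39.1
y 4.147720015357545 z 47.59213536246802 Fy -1.2078581329349203 Fz -0.9533412826479414 grip 39.116331338882446 0.1968029033082448 8.4
```

```bash
for i in 1; do python3 -m crank '[[[0,0.02,0,0,0,0,14],[0,0.02,0,0,0,0,14],[0,0.02,0,0,0,0,14],[0,0.02,0,0,0,0,14],[0,0,0,0,0,0,14],[0,0,0,0,0,0,14],[0,0,0,0,0,0,14],[0,0,0,0,0,0,14]]]' >/dev/null; python3 f.py; done
python3 -m crank '[[[0,0.02,0,0,0,0,14],[0,0.02,0,0,0,0,14],[0,0.02,0,0,0,0,14],[0,0.02,0,0,0,0,14],[0,0,0,0,0,0,14],[0,0,0,0,0,0,14],[0,0,0,0,0,0,14],[0,0,0,0,0,0,14]]]' >/dev/null; python3 f.py
```

```text
y 6.05853349670007 z 47.61662628119945 Fy -0.2088521905842261 Fz -3.411987119448704 grip 39.0924596786499 0.20451930387142442 9.2
y 8.04355025090349 z 47.65536482837085 Fy 0.0808837974419475 Fz -3.776167587016474 grip 39.14687097072601 0.20335862235435234 10.0
```

```bash
python3 -m crank '[[[0,0.02,0,0,0,0,14],[0,0.02,0,0,0,0,14],[0,0.02,0,0,0,0,14],[0,0.02,0,0,0,0,14],[0,0,0,0,0,0,14],[0,0,0,0,0,0,14],[0,0,0,0,0,0,14],[0,0,0,0,0,0,14]]]' >/dev/null; python3 f.py
```

```text
y 10.024581193247206 z 47.66246201948917 Fy -1.3399077508620107 Fz -3.6661327997385023 grip 39.164278507232666 0.19903631097138455 10.8
```

```bash
python3 -m crank '[[[0,0.02,0,0,0,0,14],[0,0.02,0,0,0,0,14],[0,0.02,0,0,0,0,14],[0,0.02,0,0,0,0,14],[0,0,0,0,0,0,14],[0,0,0,0,0,0,14],[0,0,0,0,0,0,14],[0,0,0,0,0,0,14]]]' >/dev/null; python3 f.py
```

```text
y 12.009847911491974 z 47.67643168160903 Fy -0.1993902299389001 Fz -2.9122003021914473 grip 39.173532128334045 0.20201634581636688 11.6
```

```bash
python3 -m crank '[[[0,0.02,0,0,0,0,14],[0,0.02,0,0,0,0,14],[0,0.02,0,0,0,0,14],[0,0.02,0,0,0,0,14],[0,0,0,0,0,0,14],[0,0,0,0,0,0,14],[0,0,0,0,0,0,14],[0,0,0,0,0,0,14]]]' >/dev/null; python3 f.py
```

```text
y 14.017615764611334 z 47.674833646714866 Fy -0.020780311676306423 Fz -3.3114110405608024 grip 39.181771874427795 0.20235981256061997 12.4
```

```bash
python3 -m crank '[[[0,0.02,0,0,0,0,14],[0,0.02,0,0,0,0,14],[0,0.02,0,0,0,0,14],[0,0.02,0,0,0,0,14],[0,0,0,0,0,0,14],[0,0,0,0,0,0,14],[0,0,0,0,0,0,14],[0,0,0,0,0,0,14]]]' >/dev/null; python3 f.py
```

```text
y 16.01862715242771 z 47.678528094010595 Fy -0.44486816782880345 Fz -3.7862488819826456 grip 39.1862690448761 0.19907165320814774 13.2
```

```bash
python3 -m crank '[[[0,0.02,0,0,0,0,14],[0,0.02,0,0,0,0,14],[0,0.02,0,0,0,0,14],[0,0.02,0,0,0,0,14],[0,0,0,0,0,0,14],[0,0,0,0,0,0,14],[0,0,0,0,0,0,14],[0,0,0,0,0,0,14]]]' >/dev/null; python3 f.py
```

```text
y 17.584827568517262 z 47.735653821000625 Fy -5.910425378623218 Fz -4.61286259107432 grip 39.13167893886566 0.20010845797859697 14.0
```

```bash
python3 -m crank '[[[0,0.02,0,0,0,0,14],[0,0.02,0,0,0,0,14],[0,0.02,0,0,0,0,14],[0,0.02,0,0,0,0,14],[0,0,0,0,0,0,14],[0,0,0,0,0,0,14],[0,0,0,0,0,0,14],[0,0,0,0,0,0,14]]]' >/dev/null; python3 f.py
python3 - <<'E'
from h import *
w=capture("wrist");cv2.imwrite("pics/w5.png",w)
hs=cv2.cvtColor(w,cv2.COLOR_BGR2HSV);m=cv2.inRange(hs,(105,120,40),(130,255,255));ys,xs=np.nonzero(m[185:222,180:330]);print("saddle cols",xs.min()+180,xs.max()+180)
print(red(w,(200,170,310,280)))
E
```

```text
y 18.143172027451232 z 47.86586812626047 Fy -13.2052243672989 Fz -6.6239367337499475 grip 39.19346809387207 0.19908840826370267 14.8
saddle cols 218 289
(np.float64(253.7581261950287), np.float64(241.76673040152963), 1046, np.int64(238), np.int64(270), np.int64(218), np.int64(261))
```

Slot end felt at y≈17.2 mm in my rail coordinate, so the hole centre should be at about 36.2. I'll back off 3.5 mm, lift 10.5 mm, then advance.

```bash
python3 -m crank '[[[0,-0.07,0,0,0,0,14],[0,-0.07,0,0,0,0,14],[0,0,-0.05,0,0,0,14],[0,0,-0.09,0,0,0,14],[0,0,-0.09,0,0,0,14],[0,0,-0.09,0,0,0,14],[0,0,-0.1,0,0,0,14],[0,0,0,0,0,0,14]]]' >/dev/null; python3 f.py
```

```text
y 16.71094956526611 z 58.265246736503265 Fy 1.4763146207559057 Fz -7.862890962668363 grip 39.191545844078064 0.2037827680457434 15.65
```

```bash
python3 -m crank '[[[0,0.1,0,0,0,0,14],[0,0.13,0,0,0,0,14],[0,0.16,0,0,0,0,14],[0,0.16,0,0,0,0,14],[0,0.14,0,0,0,0,14],[0,0.1,0,0,0,0,14],[0,0,0,0,0,0,14],[0,0,0,0,0,0,14]]]' >/dev/null; python3 f.py
```

```text
y 36.597288158237646 z 58.08979535539463 Fy 0.3509278023437614 Fz -6.982498996078361 grip 39.284090995788574 0.1973251067463941 16.45
```

```bash
python3 -m crank '[[[0,-0.016,0.03,0,0,0,14],[0,0,0.03,0,0,0,14],[0,0,0.03,0,0,0,14],[0,0,0.03,0,0,0,14],[0,0,0.03,0,0,0,14],[0,0,0.03,0,0,0,14],[0,0,0.02,0,0,0,14],[0,0,0,0,0,0,14]]]' >/dev/null; python3 f.py
```

```text
y 35.795468206849286 z 53.193161018566755 Fy 0.5309185712861486 Fz -5.071364575918575 grip 39.48674976825714 0.20191455883349235 17.25
```

```bash
python3 -m crank '[[[0,0,0.03,0,0,0,14],[0,0,0.03,0,0,0,14],[0,0,0.03,0,0,0,14],[0,0,0.02,0,0,0,14],[0,0,0,0,0,0,14],[0,0,0,0,0,0,14],[0,0,0,0,0,0,14],[0,0,0,0,0,0,14]]]' >/dev/null; python3 f.py
```

```text
y 35.765414092542656 z 50.49824649935869 Fy 0.0500311934353852 Fz -5.190513354634995 grip 39.56848204135895 0.20132174477936218 18.05
```

The spring still pulls about 5 N with the knob 3 mm above home, so the pin is in the hole. I'll lower 2 mm more and then open the gripper gently.

```bash
python3 -m crank '[[[0,0,0.03,0,0,0,14],[0,0,0.03,0,0,0,14],[0,0,0.02,0,0,0,14],[0,0,0,0,0,0,14],[0,0,0,0,0,0,14],[0,0,0,0,0,0,22],[0,0,0,0,0,0,28],[0,0,0,0,0,0,34]]]' >/dev/null; python3 f.py
python3 -m crank '[[[0,0,0,0,0,0,40],[0,0,0,0,0,0,40],[0,0,0,0,0,0,40],[0,0,-0.3,0,0,0,40],[0,0,-0.6,0,0,0,40],[0,0,-0.8,0,0,0,40],[0,0,-0.9,0,0,0,40],[0,0,-0.9,0,0,0,40]]]' >/dev/null; python3 f.py
python3 - <<'E'
from h import *
w=capture("wrist");cv2.imwrite("pics/w6.png",w);s=capture("side");cv2.imwrite("pics/s6.png",s)
z=lambda i,x,y,a,f:cv2.resize(i[y:y+a,x:x+a],(f,f),interpolation=cv2.INTER_CUBIC)
o=np.hstack([z(w,195,150,110,400),z(s,180,170,70,400)]);cv2.imwrite("pics/z6.png",np.clip(o*1.6,0,255).astype(np.uint8))
E
```

```text
y 35.49800712516972 z 48.84506181620706 Fy 0.7053272031485261 Fz 0.10276117764163165 grip 0.0 0.39838100168149454 18.85
y 35.839030830907696 z 137.35768768504087 Fy -0.7088497147528989 Fz -0.2424806459696151 grip 0.0 0.4730403230312244 19.65
```

View pics/z6.png

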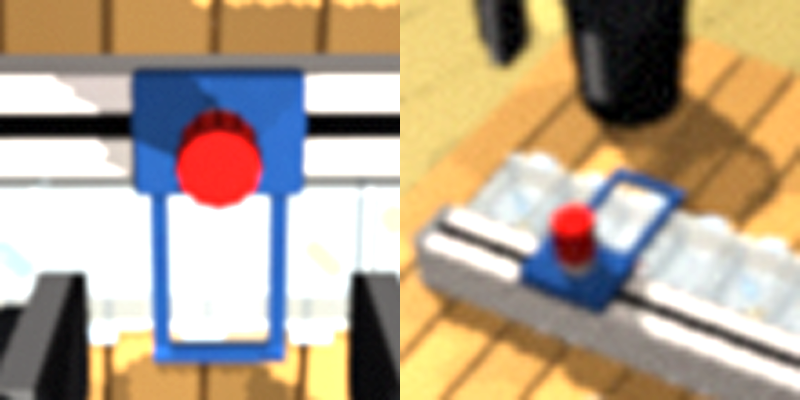

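The fingers are clear and the knob stands on the saddle towards the cup. Checking its height numerically.

Run:
```python
from h import *
def proj(n,P):
    m=camera_model(n);c=np.linalg.inv(m["world_from_camera"])@np.r_[P,1]
    return np.array([m["cx"]+m["fx"]*c[0]/-c[2],m["cy"]-m["fy"]*c[1]/-c[2]])
u=np.array([-.358,.934,0])
s0=cv2.imread("pics/side0.png");s6=cv2.imread("pics/s6.png")
r0=red(s0,(205,200,240,230));r6=red(s6,(195,190,225,225));print(r0,r6)
d=np.array(r6[:2])-np.array(r0[:2])
k=np.array([473,4,77.])
for dy in(34,36,38):
  for dz in(0,7.5):print(dy,dz,proj("side",k+dy*u+[0,0,dz])-proj("side",k))
print("seen",d)
```

```text
(np.float64(222.0810810810811), np.float64(213.86486486486487), 37, np.int64(219), np.int64(225), np.int64(211), np.int64(220)) (np.float64(209.625), np.float64(208.96875), 32, np.int64(207), np.int64(212), np.int64(206), np.int64(212))
34 0 [-11.4  -4.2]
34 7.5 [-11.6  -6.3]
36 0 [-12.1  -4.5]
36 7.5 [-12.3  -6.5]
38 0 [-12.7  -4.7]
38 7.5 [-12.9  -6.8]
seen [-12.5  -4.9]
```

The seen shift (-12.5, -4.9) matches about 37 mm of travel at home height; a pin standing on the strip would give -6.6. The release at 1.2 mm above home with the spring still pulling agrees. Handing in.

```bash
python3 -c "
from rig import *
print(finish_job())"
```

```text
the job is handed in; nothing more can be done
None
```

The job is handed in: by my measurements the pin is home in the first hole on the black cup's side, about 36 mm along the rail, and the gripper is clear. The hand-in gave back no verdict.

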